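# Temperature check, then hold the syrup tap open

### The arm

A 6-joint arm with a two-finger parallel gripper is mounted at the origin on the work surface. World frame = base frame: x ahead of the robot, y to its left, z up, the work surface at z = 0. Lengths are in mm, angles in rad, forces in N, time in s.
With the tool pointing down it reaches from about 250 to 775 mm from the base axis. Payload 4 kg.
Tool frame: the origin (TCP) lies midway between the tips of the shut fingers; the grasp point (between the pads) lies 19 mm behind it; z points along the fingers, x is the direction in which the jaws open and shut, and the axes are right-handed (so a half turn about z gives the same grasp; the last joint's range is limited). The gripper opens to 94 mm and grips with 3 to 60 N. Pads are 16 mm wide; open, the fingers measure 119 mm over their backs; the gripper's body (75 mm by 177 mm) begins 78 mm behind the grasp point.
Start: joints at [-1.295, 0.087, 1.371, -0, 1.684, -0.103], TCP at [203.392, -511.03, 205.506] pointing down, gripper open.
Joint ranges: [-3.1, 3.1], [-0.76, 2.03], [0.27, 2.55], [-1.08, 4.22], [0.17, 2.65], [-2.57, 2.57]. Speed limits (rad/s): [2.79, 2.79, 3.14, 3.14, 3.14, 3.14].

### API

Orientations are given as a unit quaternion [w, x, y, z].
In Python, from rig import arm gives the robot as it stands. The module is installed in compiled form; this text tells all that it offers.
- The arm moves only by the shell command python3 -m crank 'ROWS' [OPENING] [FORCE]. ROWS is JSON, a list of rows, each an object of numbers: "x", "y", "z": the shift along the tool's x, y, z in units of 50 cm (1.0 is 50 cm); "twist": the turn about the tool's z in units of 60 degrees (1.0 is 60 degrees). In form: [{"x": .., "y": .., "z": .., "twist": ..}, ...]. A call has 1 to 10 rows; each row is the pose to reach, as a shift and turn from the pose commanded when the call began, along the tool's axes at that moment; what a row does not reach only later rows make up. A row lasts 1/10 s, in which the tool goes at most 50 mm and 8.59 degrees, less where a joint would pass 70% of its speed; a pose out of reach is approached as far as the arm can. A call with a number of a shift or a turn outside -1 to 1 is refused whole. A call with a gripper value outside its range is refused whole. OPENING is the gripper's target within -1 to 1 (fully open at 1, half-way at 0, shut at -1), set as the call begins (- or left out, the last holds). The fingers move at their own pace and stop on an object; FORCE is the grip in N (left out, the last holds). Time passes only in rows, so rows that repeat a pose let the fingers close. It gives the time, the measured TCP pose, the force and the opening at its end, in the units of the state.
- arm.observe(): the state, without advancing time (a new reading comes with each control period).
- arm.camera(name): name is "side" or "top"; returns a dict with "img" (480x640x3 uint8, red, green, blue), "K" (3x3 intrinsics, pixels), "cam_to_world" (4x4, takes a point from camera to world coordinates). Camera axes: x right, y down, z forward; pixel columns grow to the right and rows downward; lengths in mm; the calibration is good to about 2 mm. A picture is of the moment at which its call begins. There is no depth.
- arm.hand_in(): hands the job in, once; it reports no verdict.
The state is a dict: "t": time; "joint_pos": joint angles; "qd": joint speeds; "joint_torque": joint torques, N m; "tool_pos": TCP position; "eef_rot": TCP orientation; "wrist_force": force on the tool from outside, world axes, zero at the start; "ft_torque": the same for the moment, N m; "finger_gap": finger opening in mm.
Only numpy, scipy, OpenCV 4.12 (cv2) and the standard library are available. Lean on these libraries where they do the work, as an engineer would, in place of code of your own. Each camera call takes 0.05 s, during which the arm holds its last target.

### The job

Pick up the infrared thermometer from its green mat, point its nose at the middle of the round black spot on the syrup dispenser from 5 to 10 cm away, keep it steady there for at least one second, and lay it gently back on the mat, the same side up. Then with the fingers swing the red-handled tap arm forward, away from the robot, against its spring all the way to its stop and keep holding it there: the program finishes while still holding the arm at the stop. Leave the cup, jar, squeeze bottle and food box where they are.

Things in the scene. Friction and masses are not known exactly. Their poses are not given: they have to be found in the camera images.
- dispenser: Fixed steel syrup dispenser, 200 deep (x) x 300 wide (y) x 160 high to its flat top, clear lid and two black knobs to 186. Origin: centre of its underside, on the counter. Its +x points to its rear (roughly away from the robot), z up. The upper front edge is a 45 degree slope from (-100, 100 high) to (-38, 160 high). A drip tray 8 high stands out in front to x = -215 on the -y half, y = -125 to -35.
- aim_spot: Matt black disc, 40 across, 2 thick, on the 45 degree front slope of the dispenser, at about x -70, y +80, z 130 in the dispenser's frame. Origin: disc centre on its underside. Its z axis is the slope's outward normal (up and towards the robot), its y is the dispenser's y. A level thermometer pointed along the dispenser's +x at the centre's height hits it squarely enough.
- thermometer: Loose white pocket infrared thermometer, a bar 130 long (x) x 30 wide (y) x 32 high, 60 to 130 g, lying on the mat. Origin: centre of its underside; +x points out of its black nose. Black round nose, 24 across, from x = +51 to +65; the white case runs from x = -65 to +51, edges rounded 5. Centre of mass near the origin. Green display on top towards the nose, orange button on top towards the tail.
- ir_nose (a point): Centre of the thermometer's front face: 65 ahead of the thermometer's origin and 16 above its underside; axes as the thermometer's. The beam leaves along +x.
- mat: Fixed flat green mat, 160 (x) x 100 (y) x 4 thick, on the counter to the left or right of the robot's middle. Origin: centre of its underside. The thermometer lies on it, roughly along its x.
- tap_arm (a joint): Angle of the sprung tap arm: 0 = at rest, leaning 0.45 rad towards the robot; grows as it swings forward (dispenser's +x); 0.85 rad = hard against its stop, leaning 0.40 rad away from the robot. The spring always pulls it back to 0: at the red handle about 2.8 N to start it and 7.5 N at the stop.
- tap_grip (a point): Centre of the tap arm's red handle, a level bar 64 long along the dispenser's y and 16 in diameter, on a steel stem 12 in diameter, 90 from the pivot axis. It stands about 201 above the counter at rest, 210 in mid swing and 203 at the stop, where it is 74 further forward than at rest.
- tap_pivot (a point): Pivot axis of the tap arm (parallel to the dispenser's y), in the hanger bracket on the front of the dispenser, at x -140, y -80, z 120 in the dispenser's frame. Pivot body and bracket reach about 20 to either side of it and 15 above it.
- cup: Bystander: small white cup, 56 across, 48 high, standing on the drip tray under the tap (tray 8 high). Origin: centre of its underside.
- jar: Bystander: yellow jar with white cap, 72 across, 120 high, beside the dispenser. Origin: centre of its underside.
- squeeze_bottle: Bystander: white squeeze bottle, 56 across, 160 high to its pointed nozzle, beside the dispenser. Origin: centre of its underside.
- food_box: Bystander: pale food box with blue lid, 160 (x) x 110 (y) x 66 high, on the opposite side from the mat. Origin: centre of its underside.
Not all that is in view belongs to the job. There is more than one size of the mat; the one meant has the size given above.

How it is judged:
By the outcome, as a careful person would: the job done as asked, in the order asked, and still so for the second after the job is handed in, while the arm keeps its last pose, push and grip.
It also fails if it takes over 72 s, if anything falls off the work surface, if the arm or the gripper's body presses on something with over 40 N, if the wrist force passes 120 N, or if a joint passes its speed limit or range.

## Working session

There is one attempt and no reset: what is moved stays moved. The work goes in short steps, Python scripts to look and compute and a shell command to move; the robot and the scene stay as the last step left them, time stands still between calls to the robot, and variables do not carry over. Pictures are saved under pics/ and viewed, and the job is handed in when it is done.

```bash
mkdir -p pics; ls; python3 - <<'E'
from rig import arm
import cv2,numpy as np
s=arm.observe(); print(s)
for n in("side","top"):
    c=arm.camera(n); cv2.imwrite(f"pics/{n}0.png",c["img"][:,:,::-1]); print(n,c["K"].tolist(),np.round(c["cam_to_world"],4).tolist())
E
```

```text
pics
{'t': 0.0, 'joint_pos': array([-1.29510716e+00,  8.79299789e-02,  1.37222312e+00, -1.06351616e-05,
        1.68360340e+00, -1.03108883e-01]), 'qd': array([-0.00138393, -0.00179878,  0.00058991, -0.00103776,  0.00091235,
        0.00026548]), 'joint_torque': array([-9.34521740e-04, -3.40184927e+01, -3.02430046e+01,  7.17194262e-02,
        3.28356971e-02, -1.66911618e-04]), 'tool_pos': array([ 203.23116724, -510.48951333,  204.33365617]), 'eef_rot': array([-6.92207905e-04,  8.27587242e-01, -5.61336073e-01, -8.31519050e-04]), 'wrist_force': array([0.79396024, 0.34158099, 0.6946881 ]), 'ft_torque': array([0.05213208, 0.00353122, 0.0402708 ]), 'finger_gap': 94.07055631323692}
side [[592.445991329755, 0.0, 317.01239256991187], [0.0, 592.445991329755, 252.9035653219078], [0.0, 0.0, 1.0]] [[0.9827, -0.1386, 0.1226, 351.2376], [-0.185, -0.7454, 0.6405, -884.7371], [0.0026, -0.6521, -0.7581, 1245.6556], [0.0, 0.0, 0.0, 1.0]]
top [[557.7408287359099, 0.0, 316.17406018231026], [0.0, 557.7408287359099, 235.78321725531896], [0.0, 0.0, 1.0]] [[-0.0052, -0.9948, 0.1022, 379.536], [-1.0, 0.005, -0.0021, 46.7827], [0.0016, -0.1022, -0.9948, 1371.6972], [0.0, 0.0, 0.0, 1.0]]
```

View pics/side0.png

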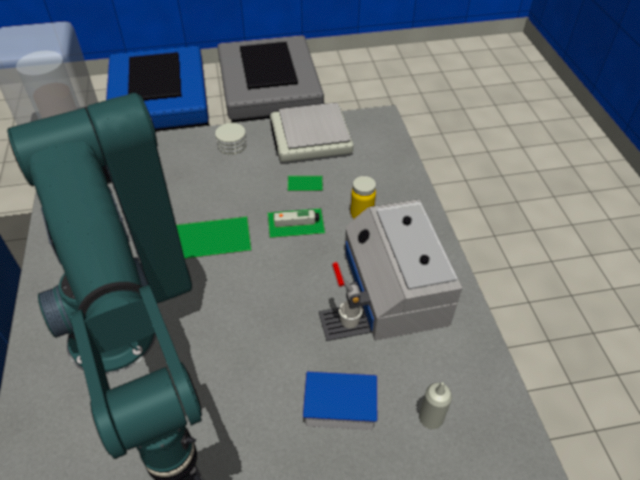

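View pics/top0.png

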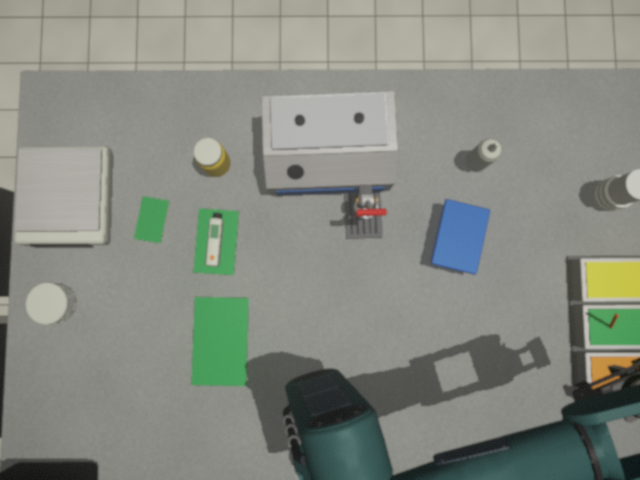

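The top view shows three candidate green mats: small (152,220), medium with the thermometer on it (216,241), large (220,340). There is also a green tray at (612,327). I'll measure their sizes and look at enlarged crops.

```bash
cat > h.py <<'E'
import numpy as np, cv2
from rig import arm
def cam(n):
    c=arm.camera(n); return c["img"],np.array(c["K"]),np.array(c["cam_to_world"])
def ray(K,T,p):
    d=T[:3,:3]@np.linalg.inv(K)@np.array([p[0],p[1],1.]); return T[:3,3],d/np.linalg.norm(d)
def onz(K,T,p,z):
    o,d=ray(K,T,p); return o+d*(z-o[2])/d[2]
def tri(a,b):
    (o1,d1),(o2,d2)=a,b
    A=np.c_[d1,-d2]; s=np.linalg.lstsq(A,o2-o1,rcond=None)[0]
    P,Q=o1+s[0]*d1,o2+s[1]*d2; return (P+Q)/2,np.linalg.norm(P-Q)
def proj(K,T,P):
    q=K@(np.linalg.inv(T)@np.append(P,1))[:3]; return q[:2]/q[2]
def crop(img,x0,y0,x1,y1,f,name):
    cv2.imwrite(name,cv2.resize(img[y0:y1,x0:x1,::-1],None,fx=f,fy=f,interpolation=cv2.INTER_CUBIC))
E
python3 - <<'E'
from h import *
for n in("top","side"):
    img,K,T=cam(n); hsv=cv2.cvtColor(img,cv2.COLOR_RGB2HSV)
    def blobs(lo,hi,z,nm,mn=25):
        m=cv2.inRange(hsv,lo,hi)
        for c in cv2.findContours(m,cv2.RETR_EXTERNAL,cv2.CHAIN_APPROX_NONE)[0]:
            if cv2.contourArea(c)<mn: continue
            w=np.array([onz(K,T,p[0],z)[:2] for p in c],np.float32)
            (cx,cy),(a,b),an=cv2.minAreaRect(w)
            print(n,nm,cv2.boundingRect(c),"ctr",round(cx),round(cy),"size",round(a),round(b),"ang",round(an,1))
    blobs((50,120,60),(75,255,255),4,"green")
    blobs((0,170,100),(6,255,255),205,"red")
    blobs((104,150,60),(125,255,255),66,"blue",200)
    blobs((18,150,80),(32,255,255),60,"yellow",60)
    if n=="top": crop(img,140,190,260,290,6,"pics/t1.png"); crop(img,250,85,410,245,4,"pics/t2.png")
    else: crop(img,250,165,350,245,8,"pics/s1.png"); crop(img,310,170,470,350,3,"pics/s2.png")
E
```

```text
top green (590, 310, 50, 34) ctr 295 -680 size 121 79 ang 89.7
top green (193, 298, 54, 87) ctr 266 279 size 126 205 ang 89.3
top green (195, 210, 42, 64) ctr 508 291 size 92 152 ang 85.8
top green (136, 198, 31, 44) ctr 563 452 size 60 101 ang 80.3
top yellow (592, 358, 34, 22) ctr 203 -631 size 77 48 ang 89.7
top yellow (587, 263, 53, 33) ctr 409 -654 size 123 75 ang 89.7
side green (176, 217, 75, 42) ctr 273 277 size 132 203 ang 89.5
side green (268, 209, 57, 28) ctr 512 290 size 97 157 ang 86.2
side green (288, 176, 35, 15) ctr 568 450 size 63 105 ang 79.5
side red (333, 263, 11, 23) ctr 554 -75 size 12 65 ang 1.7
side blue (303, 372, 74, 49) ctr 516 -300 size 109 156 ang 76.0
side blue (0, 0, 640, 150) ctr 726 996 size 963 2652 ang 79.6
side yellow (351, 190, 25, 28) ctr 705 275 size 111 67 ang 74.1
```

View pics/t1.png

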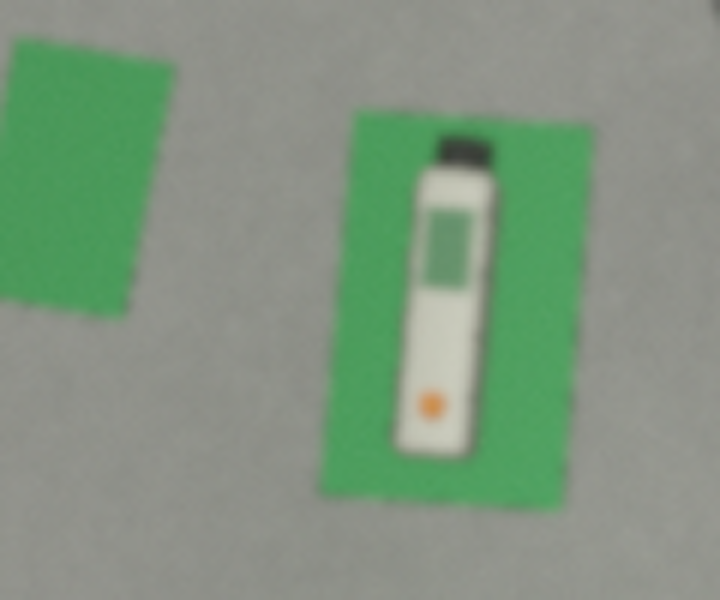

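View pics/t2.png

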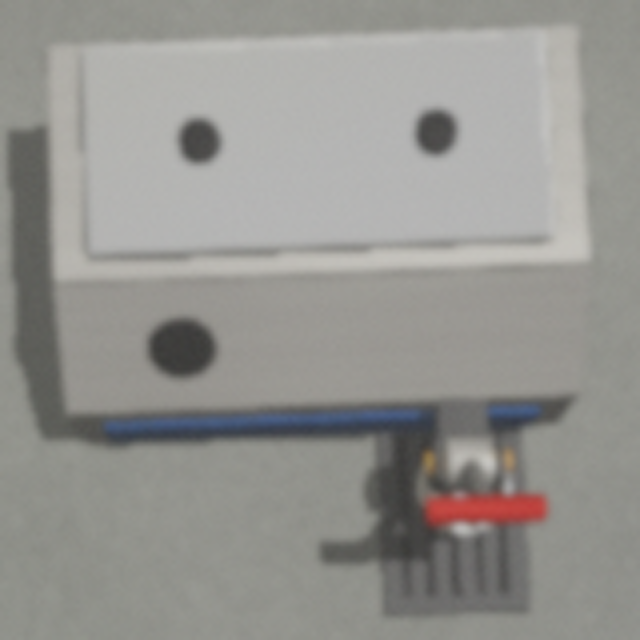

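View pics/s1.png

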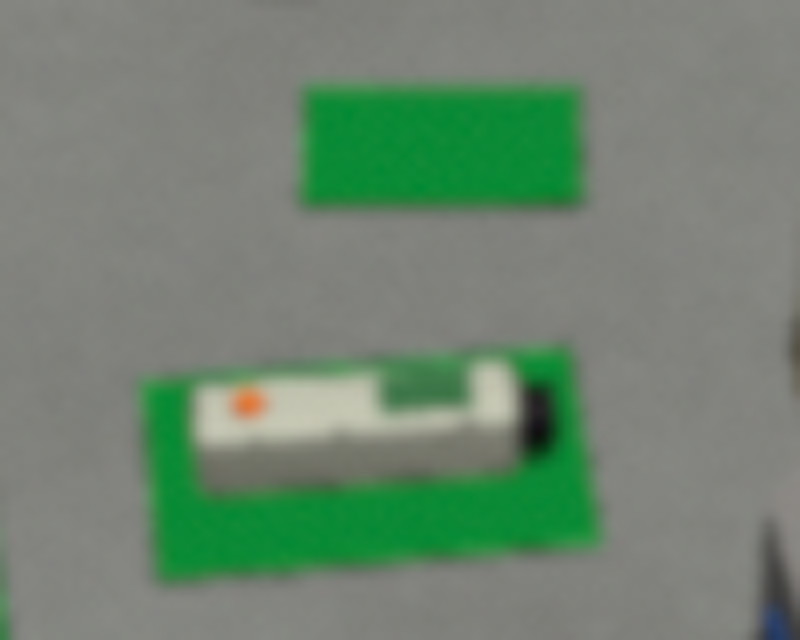

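View pics/s2.png

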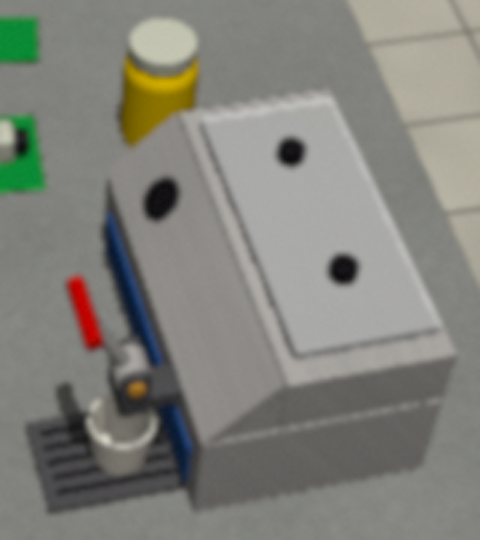

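The medium mat (about 97x157 mm, top (216,241)) matches the 160x100 size and carries the thermometer. The others measure about 205x126 and 103x61. Next I'll locate the thermometer, spot and handle from both views.

```bash
python3 - <<'E'
from h import *
V={n:cam(n) for n in("top","side")}
def cen(n,box,f):
    img,K,T=V[n]; x0,y0,x1,y1=box
    sub=cv2.resize(img[y0:y1,x0:x1],None,fx=4,fy=4,interpolation=cv2.INTER_CUBIC)
    m=f(cv2.cvtColor(sub,cv2.COLOR_RGB2HSV),sub)
    c=max(cv2.findContours(m,cv2.RETR_EXTERNAL,cv2.CHAIN_APPROX_NONE)[0],key=cv2.contourArea)
    M=cv2.moments(c); p=np.array([M["m10"],M["m01"]])/M["m00"]
    t=lambda p:(np.array(p)+.5)/4-.5+[x0,y0]
    return t(p),t(c[:,0,:].astype(float)),[np.round(v,1) for v in cv2.fitEllipse(c)[1:]] 
orange=lambda h,s:cv2.inRange(h,(4,110,140),(20,255,255))
red=lambda h,s:cv2.bitwise_or(cv2.inRange(h,(0,150,90),(5,255,255)),cv2.inRange(h,(174,150,90),(180,255,255)))
dark=lambda h,s:cv2.inRange(h,(0,0,0),(180,255,85))
darks=lambda h,s:cv2.inRange(h,(0,0,0),(180,255,70))
scr=lambda h,s:cv2.inRange(h,(40,40,30),(90,255,140))
B={"button":((206,250,218,264),(275,210,287,221),orange),
"red":((350,200,395,225),(328,258,348,292),red),
"spot":((280,160,312,183),(352,223,376,250),dark),
"knobL":((290,112,310,128),(398,213,416,228),dark),
"knobR":((348,110,370,126),(416,252,434,268),dark)}
R={}
for k,(bt,bs,f) in B.items():
    a=cen("top",bt,f); b=cen("side",bs,f)
    P,g=tri(ray(*V["top"][1:],a[0]),ray(*V["side"][1:],b[0])); R[k]=P
    print(k,np.round(a[0],1),np.round(b[0],1),"P",np.round(P,1),"gap",round(g,1),a[2],b[2])
k=R["knobL"]-R["knobR"]; print("knob dir yaw",np.arctan2(-k[0],k[1]))
# red ends
for n,b in(("top",B["red"][0]),("side",B["red"][1])):
    p,c,_=cen(n,b,red); r=cv2.minAreaRect(c.astype(np.float32)); bx=cv2.boxPoints(r); 
    print(n,np.round(bx,1).tolist()); w=[onz(*V[n][1:],q,201)[:2] for q in bx]; print(np.round(w).tolist())
# thermometer white case top view, on z=36
img,K,T=V["top"]
white=lambda h,s:cv2.inRange(h,(0,0,165),(180,70,255))
for n,b in(("top",(200,205,228,272)),("side",(268,205,324,232))):
    img,K,T=V[n]
    p,c,_=cen(n,b,white if n=="top" else (lambda h,s:cv2.inRange(h,(0,0,190),(40,70,255))))
    w=np.array([onz(K,T,q,36)[:2] for q in c],np.float32); print(n,"case",cv2.minAreaRect(w))
E
```

```text
button [211.5 257.1] [280.5 214.8] P [468.7 294.6  38.4] gap 4.3 [array([11.2, 12. ]), np.float64(177.8)] [array([12.6, 13.1]), np.float64(125.3)]
red [370.9 211.8] [337.9 273.9] P [552.6 -72.2 200.9] gap 4.6 [array([ 21.4, 142.9]), np.float64(88.1)] [array([ 23.8, 119.4]), np.float64(162.5)]
spot [295.  171.6] [363.2 235.9] P [655.4  91.2 131.1] gap 4.2 [array([51.5, 60.9]), np.float64(91.5)] [array([40.9, 59.2]), np.float64(28.6)]
knobL [299.2 119.8] [406.5 220.3] P [760.4  80.  179.7] gap 4.6 [array([29.5, 33.8]), np.float64(172.5)] [array([33. , 34.7]), np.float64(27.6)]
knobR [358.4 117.6] [424.  259.4] P [764.9 -50.2 179.4] gap 4.5 [array([28.5, 34.6]), np.float64(10.8)] [array([35.7, 37.1]), np.float64(14.5)]
knob dir yaw 0.03456627487787339
top [[356.6000061035156, 209.1999969482422], [385.1000061035156, 208.6999969482422], [385.20001220703125, 214.5], [356.6000061035156, 214.89999389648438]]
[[556.0, -42.0], [557.0, -102.0], [544.0, -102.0], [544.0, -42.0]]
side [[331.5, 263.0], [337.1000061035156, 261.29998779296875], [344.20001220703125, 284.3999938964844], [338.6000061035156, 286.1000061035156]]
[[547.0, -38.0], [561.0, -36.0], [562.0, -104.0], [549.0, -106.0]]
top case ((504.1689147949219, 290.7696838378906), (27.389793395996094, 112.51432037353516), 85.79597473144531)
side case ((485.0081481933594, 291.0965881347656), (21.932716369628906, 59.77998352050781), 86.10742950439453)
```

```bash
cat >> h.py <<'E'
from scipy.spatial.transform import Rotation as Ro
def st(): 
    s=arm.observe(); q=s["eef_rot"]; return s,Ro.from_quat([q[1],q[2],q[3],q[0]])
def go(P,xang=None):
    "print row to world P with tool x at world angle xang"
    s,R=st(); M=R.as_matrix(); a=np.arctan2(M[1,0],M[0,0])
    d=M.T@(np.array(P)-s["tool_pos"])/500
    tw=0 if xang is None else -((xang-a+np.pi)%(2*np.pi)-np.pi)/(np.pi/3)
    print("t",round(s["t"],2),"tcp",s["tool_pos"].round(1),"xang",round(a,4),"tilt z",M[:,2].round(3),"F",s["wrist_force"].round(1),"gap",round(s["finger_gap"],1),"j",s["joint_pos"].round(2))
    print(P,"row",dict(x=round(d[0],3),y=round(d[1],3),z=round(d[2],3),twist=round(tw,3)))
E
python3 -c "
from h import *
go((370,-80,300),-1.646); go((513,290,150),-1.646)"
```

```text
t 0.3 tcp [ 203.3 -510.9  205.1] xang -1.192 tilt z [-0.     0.001 -1.   ] F [-0.1 -0.6 -0.3] gap 93.9 j [-1.3   0.09  1.37 -0.    1.68 -0.1 ]
(370, -80, 300) row {'x': np.float64(-0.678), 'y': np.float64(-0.628), 'z': np.float64(-0.189), 'twist': np.float64(0.434)}
t 0.3 tcp [ 203.3 -510.9  205.1] xang -1.192 tilt z [-0.     0.001 -1.   ] F [-0.1 -0.6 -0.3] gap 93.9 j [-1.3   0.09  1.37 -0.    1.68 -0.1 ]
(513, 290, 150) row {'x': np.float64(-1.259), 'y': np.float64(-1.168), 'z': np.float64(0.111), 'twist': np.float64(0.434)}
```

```bash
python3 -m crank '[{"x":-0.06,"y":-0.06,"z":-0.05,"twist":0.1},{"x":-0.68,"y":-0.63,"z":-0.19,"twist":0.43},{"x":-0.68,"y":-0.63,"z":-0.19,"twist":0.43},{"x":-0.68,"y":-0.63,"z":-0.19,"twist":0.43},{"x":-0.68,"y":-0.63,"z":-0.19,"twist":0.43},{"x":-0.68,"y":-0.63,"z":-0.19,"twist":0.43},{"x":-0.68,"y":-0.63,"z":-0.19,"twist":0.43},{"x":-0.68,"y":-0.63,"z":-0.19,"twist":0.43},{"x":-0.68,"y":-0.63,"z":-0.19,"twist":0.43},{"x":-0.68,"y":-0.63,"z":-0.19,"twist":0.43}]' 0.3; python3 -c "
from h import *
go((513,290,120),-1.646)"
```

```text
t: 1.3
tool_pos: [370.9, -75.7, 301.6]
eef_rot: [0.001, -0.683, 0.731, -0.001]
wrist_force: [0.2, -0.9, -0.1]
finger_gap: 60.8
t 1.3 tcp [370.9 -75.7 301.6] xang -1.6389 tilt z [ 0.002 -0.    -1.   ] F [ 0.2 -0.9 -0.1] gap 60.8 j [-0.35 -0.3   1.53  0.    1.91  1.29]
(513, 290, 120) row {'x': np.float64(-0.749), 'y': np.float64(-0.233), 'z': np.float64(0.364), 'twist': np.float64(0.007)}
```

```bash
python3 -m crank '[{"x":-0.75,"y":-0.233,"z":0.36},{"x":-0.75,"y":-0.233,"z":0.36},{"x":-0.75,"y":-0.233,"z":0.36},{"x":-0.75,"y":-0.233,"z":0.36},{"x":-0.75,"y":-0.233,"z":0.36},{"x":-0.75,"y":-0.233,"z":0.36},{"x":-0.75,"y":-0.233,"z":0.36},{"x":-0.75,"y":-0.233,"z":0.36},{"x":-0.75,"y":-0.233,"z":0.36},{"x":-0.75,"y":-0.233,"z":0.36}]'; python3 -c "
from h import *
go((513,290,36),-1.646)
for n,b in (('top',(160,170,280,290)),('side',(230,150,350,250))):
  i,K,T=cam(n); crop(i,*b,5,f'pics/{n}2.png')
"
```

```text
t 1.3 tcp [370.9 -75.7 301.6] xang -1.6389 tilt z [ 0.002 -0.    -1.   ] F [ 0.2 -0.9 -0.1] gap 60.8 j [-0.35 -0.3   1.53  0.    1.91  1.29]
(513, 290, 36) row {'x': np.float64(-0.749), 'y': np.float64(-0.233), 'z': np.float64(0.532), 'twist': np.float64(0.007)}invalid input
```

View pics/side2.png

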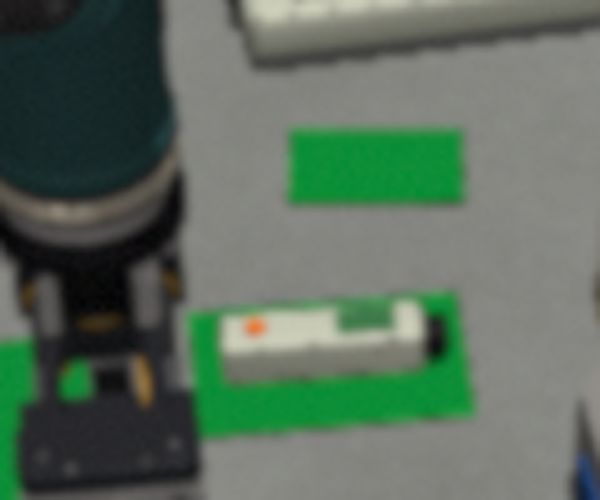

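View pics/top2.png

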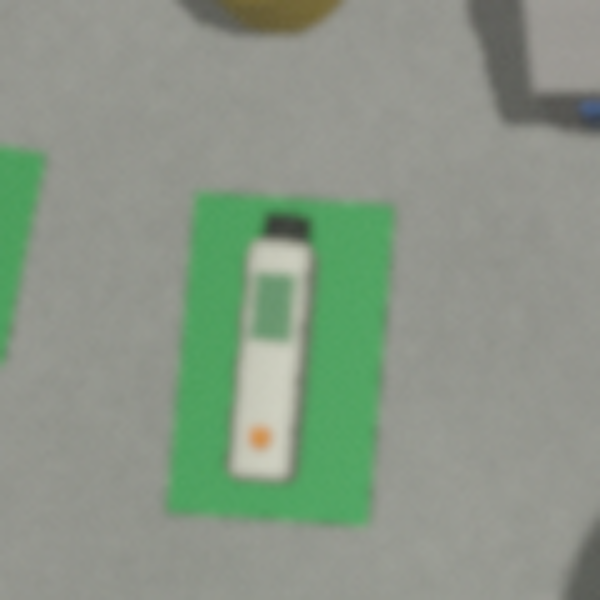

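The call was refused, probably because "twist" was missing, so the arm didn't move. The pictures show the thermometer still on the medium mat with its button at top (212,257). I'll retry with all the fields.

```bash
python3 -m crank '[{"x":-0.75,"y":-0.233,"z":0.36,"twist":0.007},{"x":-0.75,"y":-0.233,"z":0.36,"twist":0.007},{"x":-0.75,"y":-0.233,"z":0.36,"twist":0.007},{"x":-0.75,"y":-0.233,"z":0.36,"twist":0.007},{"x":-0.75,"y":-0.233,"z":0.36,"twist":0.007},{"x":-0.75,"y":-0.233,"z":0.36,"twist":0.007},{"x":-0.75,"y":-0.233,"z":0.36,"twist":0.007},{"x":-0.75,"y":-0.233,"z":0.36,"twist":0.007},{"x":-0.75,"y":-0.233,"z":0.36,"twist":0.007},{"x":-0.75,"y":-0.233,"z":0.36,"twist":0.007}]'; python3 -c "
from h import *
for n,b in (('top',(160,170,280,290)),('side',(230,130,350,250))):
  i,K,T=cam(n); crop(i,*b,5,f'pics/{n}3.png')
go((513,290,20),-1.646)
"
```

```text
t: 2.4
tool_pos: [512.7, 287.9, 116.0]
eef_rot: [-0.003, -0.68, 0.734, 0.001]
wrist_force: [-0.2, -0.3, 0.3]
finger_gap: 61.0
t 2.5 tcp [513.4 285.8 119.3] xang -1.6499 tilt z [-0.002 -0.002 -1.   ] F [0.1 0.3 0.1] gap 60.8 j [ 0.41  0.2   1.41 -0.    1.53  2.06]
(513, 290, 20) row {'x': np.float64(-0.009), 'y': np.float64(0.001), 'z': np.float64(0.199), 'twist': np.float64(-0.004)}
```

View pics/side3.png

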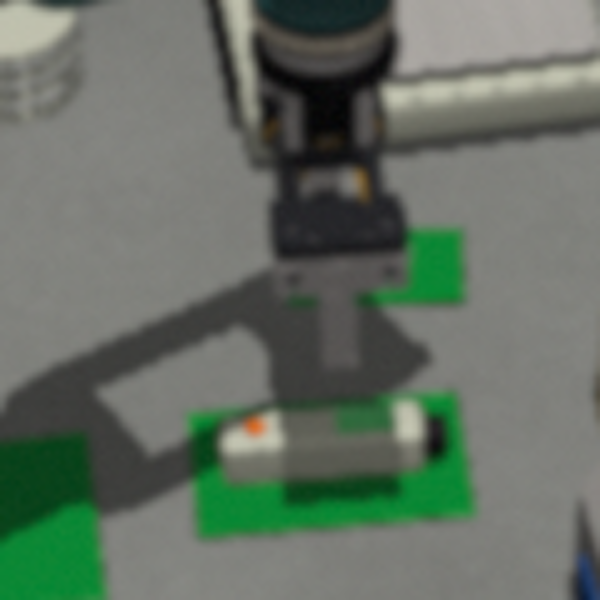

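View pics/top3.png

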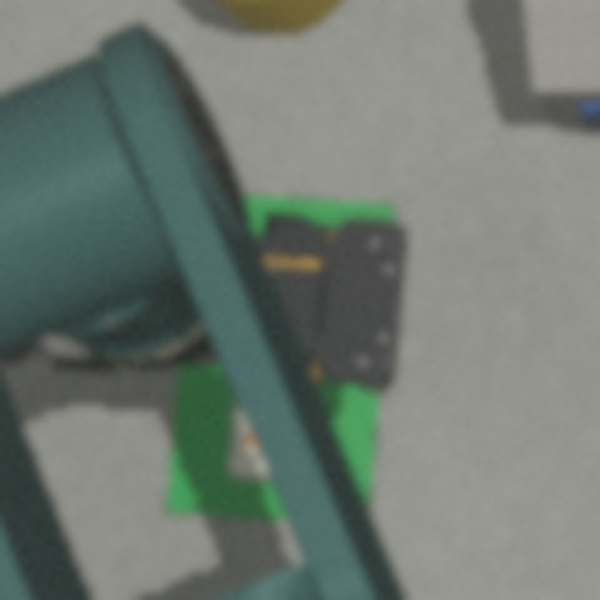

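```bash
python3 -m crank '[{"x":-0.006,"y":0.0,"z":0.05,"twist":0},{"x":-0.006,"y":0.0,"z":0.10,"twist":0},{"x":-0.006,"y":0.0,"z":0.14,"twist":0},{"x":-0.006,"y":0.0,"z":0.14,"twist":0},{"x":-0.006,"y":0.0,"z":0.14,"twist":0}]'; python3 -c "
from h import *
go((513,290,10),-1.646)
"
```

```text
t: 3.0
tool_pos: [514.2, 288.7, 51.8]
eef_rot: [0.001, -0.678, 0.735, -0.0]
wrist_force: [-0.1, -0.3, -0.5]
finger_gap: 61.2
t 3.0 tcp [514.2 288.7  51.8] xang -1.6514 tilt z [ 0.001  0.    -1.   ] F [-0.1 -0.3 -0.5] gap 61.2 j [ 0.42  0.25  1.49 -0.    1.4   2.07]
(513, 290, 10) row {'x': np.float64(-0.002), 'y': np.float64(0.003), 'z': np.float64(0.084), 'twist': np.float64(-0.005)}
```

```bash
python3 -m crank '[{"x":-0.002,"y":0.0,"z":0.03,"twist":-0.005},{"x":-0.002,"y":0.0,"z":0.06,"twist":-0.005},{"x":-0.002,"y":0.0,"z":0.082,"twist":-0.005},{"x":-0.002,"y":0.0,"z":0.082,"twist":-0.005},{"x":-0.002,"y":0.0,"z":0.082,"twist":-0.005}]'; python3 -c "
from h import *
go((513,290,10),-1.646)
i,K,T=cam('side'); crop(i,230,130,350,250,5,'pics/side4.png')
"
```

```text
t: 3.5
tool_pos: [513.2, 291.0, 8.7]
eef_rot: [-0.001, -0.681, 0.733, 0.0]
wrist_force: [0.4, 0.1, -0.6]
finger_gap: 61.0
t 3.5 tcp [513.2 291.    8.7] xang -1.6442 tilt z [-0.001 -0.001 -1.   ] F [ 0.4  0.1 -0.6] gap 61.0 j [ 0.42  0.29  1.53 -0.    1.32  2.06]
(513, 290, 10) row {'x': np.float64(0.002), 'y': np.float64(0.0), 'z': np.float64(-0.003), 'twist': np.float64(0.002)}
```

View pics/side4.png

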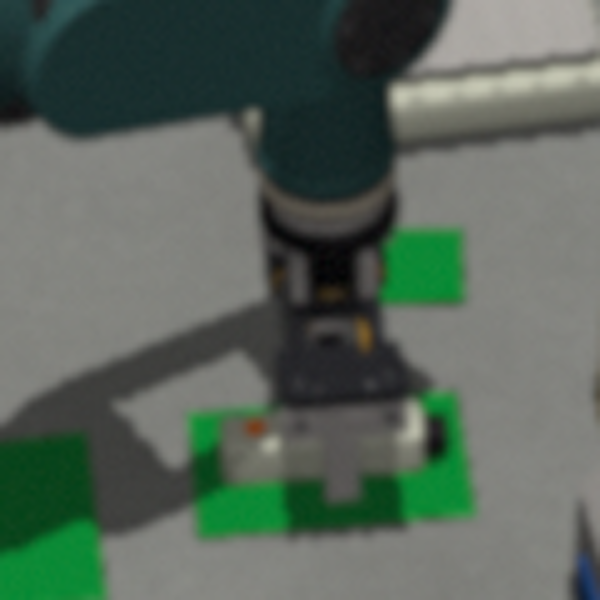

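The fingers straddle the thermometer near mid-length, side crop (340,470). Closing now.

```bash
python3 -m crank '[{"x":0,"y":0,"z":0,"twist":0},{"x":0,"y":0,"z":0,"twist":0},{"x":0,"y":0,"z":0,"twist":0},{"x":0,"y":0,"z":0,"twist":0},{"x":0,"y":0,"z":0,"twist":0},{"x":0,"y":0,"z":0,"twist":0},{"x":0,"y":0,"z":0,"twist":0},{"x":0,"y":0,"z":0,"twist":0}]' -1 25; python3 -m crank '[{"x":0,"y":0,"z":-0.02,"twist":0},{"x":0,"y":0,"z":-0.05,"twist":0},{"x":0,"y":0,"z":-0.1,"twist":0},{"x":0,"y":0,"z":-0.1,"twist":0},{"x":0,"y":0,"z":-0.1,"twist":0}]'; python3 -c "
from h import *
go((513,290,10),-1.646)
i,K,T=cam('side'); crop(i,230,130,350,250,5,'pics/side5.png')
"
```

```text
t: 4.35
tool_pos: [513.8, 291.2, 9.8]
eef_rot: [0.0, -0.681, 0.733, -0.0]
wrist_force: [0.3, -0.1, 1.5]
finger_gap: 29.5
t: 4.85
tool_pos: [514.3, 291.3, 60.7]
eef_rot: [0.001, -0.681, 0.733, -0.0]
wrist_force: [0.9, 0.5, -0.7]
finger_gap: 29.9
t 4.85 tcp [514.3 291.3  60.7] xang -1.6444 tilt z [ 0.002  0.001 -1.   ] F [ 0.9  0.5 -0.7] gap 29.9 j [ 0.42  0.25  1.48 -0.    1.41  2.06]
(513, 290, 10) row {'x': np.float64(0.003), 'y': np.float64(0.003), 'z': np.float64(0.101), 'twist': np.float64(0.002)}
```

View pics/side5.png

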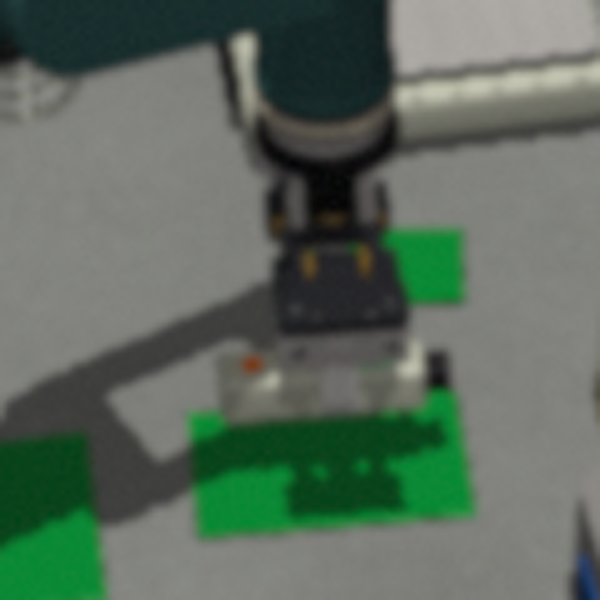

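```bash
python3 -c "
from h import *
go((515,86.3,121),-1.536)
"
```

```text
t 4.9 tcp [513.5 291.   59.3] xang -1.6444 tilt z [-0. -0. -1.] F [-0.8 -0.2 -1. ] gap 29.9 j [ 0.42  0.25  1.48 -0.    1.41  2.06]
(515, 86.3, 121) row {'x': np.float64(0.408), 'y': np.float64(-0.033), 'z': np.float64(-0.123), 'twist': np.float64(-0.104)}
```

```bash
python3 -m crank '[{"x":0.0,"y":0,"z":-0.05,"twist":0},{"x":0.02,"y":-0.003,"z":-0.1,"twist":-0.02},{"x":0.06,"y":-0.005,"z":-0.123,"twist":-0.03},{"x":0.12,"y":-0.01,"z":-0.123,"twist":-0.04},{"x":0.18,"y":-0.015,"z":-0.123,"twist":-0.05},{"x":0.24,"y":-0.02,"z":-0.123,"twist":-0.07},{"x":0.3,"y":-0.025,"z":-0.123,"twist":-0.09},{"x":0.35,"y":-0.03,"z":-0.123,"twist":-0.1},{"x":0.39,"y":-0.033,"z":-0.123,"twist":-0.104},{"x":0.408,"y":-0.033,"z":-0.123,"twist":-0.104}]'; python3 -m crank '[{"x":0,"y":0,"z":0,"twist":0},{"x":0,"y":0,"z":0,"twist":0},{"x":0,"y":0,"z":0,"twist":0}]'; python3 -c "
from h import *
go((515,86.3,121),-1.536)
i,K,T=cam('side'); crop(i,270,170,430,290,5,'pics/side6.png')
i,K,T=cam('top'); crop(i,240,130,360,260,4.5,'pics/top6.png')
"
```

```text
t: 5.9
tool_pos: [514.2, 84.7, 119.4]
eef_rot: [0.001, 0.719, -0.695, -0.001]
wrist_force: [-0.2, 0.9, -1.1]
finger_gap: 29.7
t: 6.2
tool_pos: [514.9, 87.4, 120.7]
eef_rot: [0.0, 0.72, -0.694, -0.0]
wrist_force: [-0.2, -0.3, -0.7]
finger_gap: 29.8
t 6.2 tcp [514.9  87.4 120.7] xang -1.5343 tilt z [-0.001  0.    -1.   ] F [-0.2 -0.3 -0.7] gap 29.8 j [0.06 0.06 1.57 0.   1.51 1.59]
(515, 86.3, 121) row {'x': np.float64(0.002), 'y': np.float64(-0.0), 'z': np.float64(-0.001), 'twist': np.float64(0.002)}
```

View pics/side6.png

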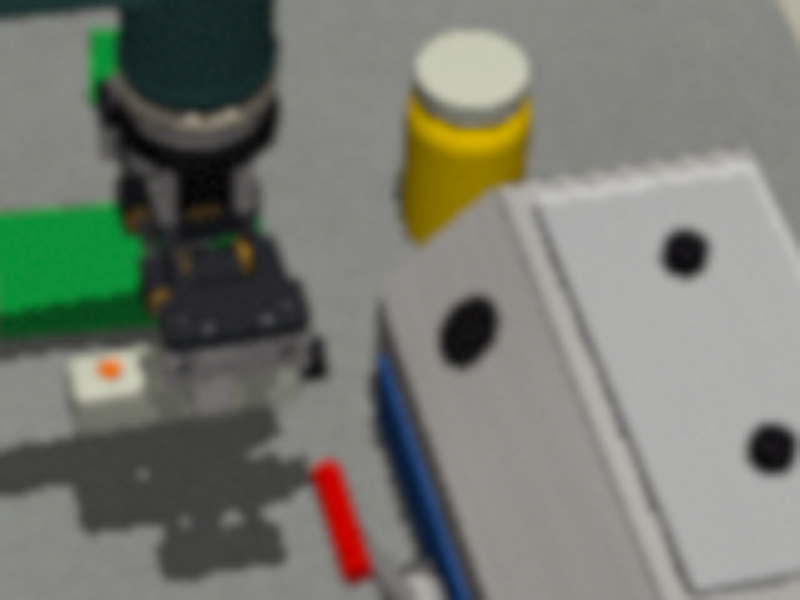

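View pics/top6.png

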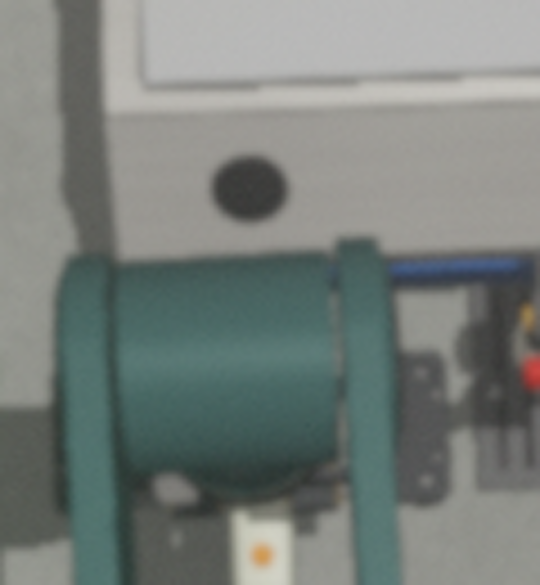

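Side view shows the nose at about (333,241) pointing at the spot at (363,236), with the case level. Next I'll check it numerically with the button (both views) and the nose.

```bash
python3 - <<'E'
from h import *
V={n:cam(n) for n in("top","side")}
p={}
for n,(x0,y0,x1,y1) in (("top",(285,240,310,262)),("side",(280,236,304,252))):
    img=V[n][0][y0:y1,x0:x1]; h=cv2.cvtColor(cv2.resize(img,None,fx=4,fy=4,interpolation=cv2.INTER_CUBIC),cv2.COLOR_RGB2HSV)
    M=cv2.moments(cv2.inRange(h,(4,110,140),(20,255,255)),True); p[n]=np.array([M["m10"],M["m01"]])/M["m00"]/4-.375+[x0,y0]
B,g=tri(ray(*V["top"][1:],p["top"]),ray(*V["side"][1:],p["side"])); print("button",B.round(1),g,p)
S=np.array([655.4,91.2,131.1]); u=np.array([S[0]-B[0],S[1]-B[1]]); print("yaw button->spot",np.arctan2(u[1],u[0]))
N=onz(*V["side"][1:],(332.8,241.4),131); print("nose at z131 (side)",N.round(1))
s,R=st(); print(s["tool_pos"].round(1),"exp nose px",proj(*V["side"][1:],[580,88.6,131]).round(1), "yaw",np.arctan2(*R.as_matrix()[[1,0],0])+np.pi/2)
E
```

```text
button [469.9  84.8 147.8] 4.70002920840475 {'top': array([297.7202381 , 252.93452381]), 'side': array([291.465  , 243.38625])}
yaw button->spot 0.03424263434108131
nose at z131 (side) [577.7  87.3 131. ]
[515.1  87.1 120.9] exp nose px [333.6 240.9] yaw 0.03644515031655948
```

Beam and spot agree within about 2 mm: yaw 0.036 vs 0.034, axis height about 129.5–131, nose about 77 mm away. Holding steady.

```bash
H='{"x":0,"y":0,"z":0,"twist":0}'; python3 -m crank '[{"x":0,"y":0,"z":0,"twist":0},{"x":0,"y":0,"z":0,"twist":0},{"x":0,"y":0,"z":0,"twist":0},{"x":0,"y":0,"z":0,"twist":0},{"x":0,"y":0,"z":0,"twist":0},{"x":0,"y":0,"z":0,"twist":0},{"x":0,"y":0,"z":0,"twist":0},{"x":0,"y":0,"z":0,"twist":0},{"x":0,"y":0,"z":0,"twist":0},{"x":0,"y":0,"z":0,"twist":0}]'; python3 -m crank '[{"x":0,"y":0,"z":0,"twist":0},{"x":0,"y":0,"z":0,"twist":0},{"x":0,"y":0,"z":0,"twist":0},{"x":0,"y":0,"z":0,"twist":0},{"x":0,"y":0,"z":0,"twist":0},{"x":0,"y":0,"z":0,"twist":0},{"x":0,"y":0,"z":0,"twist":0},{"x":0,"y":0,"z":0,"twist":0}]'; python3 -c "
from h import *
go((512,290,60),-1.644)
"
```

```text
t: 7.4
tool_pos: [515.1, 86.4, 121.0]
eef_rot: [0.0, 0.719, -0.695, 0.0]
wrist_force: [0.7, -0.4, -0.5]
finger_gap: 29.9
t: 8.2
tool_pos: [515.1, 86.4, 120.9]
eef_rot: [0.0, 0.719, -0.695, 0.0]
wrist_force: [-0.5, 0.5, -1.1]
finger_gap: 30.0
t 8.2 tcp [515.1  86.4 120.9] xang -1.5355 tilt z [-0. -0. -1.] F [-0.5  0.5 -1.1] gap 30.0 j [ 0.06  0.06  1.57 -0.    1.51  1.59]
(512, 290, 60) row {'x': np.float64(-0.407), 'y': np.float64(-0.008), 'z': np.float64(0.122), 'twist': np.float64(0.104)}
```

```bash
python3 -m crank '[{"x":-0.02,"y":0,"z":0,"twist":0.01},{"x":-0.06,"y":0,"z":0,"twist":0.02},{"x":-0.12,"y":-0.002,"z":0,"twist":0.04},{"x":-0.18,"y":-0.004,"z":0,"twist":0.06},{"x":-0.24,"y":-0.006,"z":0,"twist":0.08},{"x":-0.3,"y":-0.007,"z":0.02,"twist":0.1},{"x":-0.36,"y":-0.008,"z":0.06,"twist":0.104},{"x":-0.4,"y":-0.008,"z":0.1,"twist":0.104},{"x":-0.407,"y":-0.008,"z":0.122,"twist":0.104},{"x":-0.407,"y":-0.008,"z":0.122,"twist":0.104}]'; python3 -m crank '[{"x":0,"y":0,"z":0.03,"twist":0},{"x":0,"y":0,"z":0.06,"twist":0},{"x":0,"y":0,"z":0.08,"twist":0},{"x":0,"y":0,"z":0.08,"twist":0},{"x":0,"y":0,"z":0.08,"twist":0}]';  python3 -c "
from h import *
go((512,290,10),-1.644)
"
```

```text
t: 9.2
tool_pos: [510.1, 289.8, 57.5]
eef_rot: [-0.002, -0.681, 0.732, 0.001]
wrist_force: [0.4, -0.4, -0.7]
finger_gap: 30.0
t: 9.7
tool_pos: [511.9, 289.4, 19.7]
eef_rot: [-0.0, -0.68, 0.733, 0.0]
wrist_force: [0.7, 0.4, -0.4]
finger_gap: 29.7
t 9.7 tcp [511.9 289.4  19.7] xang -1.6451 tilt z [-0. -0. -1.] F [ 0.7  0.4 -0.4] gap 29.7 j [ 0.42  0.28  1.53 -0.    1.34  2.06]
(512, 290, 10) row {'x': np.float64(-0.001), 'y': np.float64(-0.0), 'z': np.float64(0.019), 'twist': np.float64(-0.001)}
```

```bash
python3 -m crank '[{"x":0,"y":0,"z":0.006,"twist":0},{"x":0,"y":0,"z":0.012,"twist":0},{"x":0,"y":0,"z":0.017,"twist":0},{"x":0,"y":0,"z":0.018,"twist":0},{"x":0,"y":0,"z":0.019,"twist":0},{"x":0,"y":0,"z":0.019,"twist":0}]';  python3 -c "
from h import *
go((512,290,10),-1.644)
"
```

```text
t: 10.3
tool_pos: [511.9, 289.9, 10.4]
eef_rot: [-0.0, -0.681, 0.733, -0.0]
wrist_force: [-0.5, -0.5, -0.2]
finger_gap: 30.1
t 10.3 tcp [511.9 289.9  10.4] xang -1.6443 tilt z [ 0. -0. -1.] F [-0.5 -0.5 -0.2] gap 30.1 j [ 0.42  0.29  1.54 -0.    1.32  2.06]
(512, 290, 10) row {'x': np.float64(-0.0), 'y': np.float64(-0.0), 'z': np.float64(0.001), 'twist': np.float64(-0.0)}
```

```bash
python3 -m crank '[{"x":0,"y":0,"z":0.001,"twist":0},{"x":0,"y":0,"z":0.001,"twist":0},{"x":0,"y":0,"z":0.001,"twist":0}]';  python3 -m crank '[{"x":0,"y":0,"z":0.001,"twist":0},{"x":0,"y":0,"z":0.001,"twist":0},{"x":0,"y":0,"z":0.001,"twist":0}]'
```

```text
t: 10.6
tool_pos: [512.0, 289.9, 10.0]
eef_rot: [0.0, -0.681, 0.733, -0.0]
wrist_force: [-0.3, -0.4, -1.1]
finger_gap: 29.8
t: 10.9
tool_pos: [512.1, 290.0, 9.7]
eef_rot: [0.0, -0.681, 0.733, -0.0]
wrist_force: [0.0, -0.6, 0.7]
finger_gap: 29.8
```

```bash
python3 -m crank '[{"x":0,"y":0,"z":0.0,"twist":0},{"x":0,"y":0,"z":0,"twist":0},{"x":0,"y":0,"z":0,"twist":0},{"x":0,"y":0,"z":0.0,"twist":0},{"x":0,"y":0,"z":0,"twist":0},{"x":0,"y":0,"z":0,"twist":0}]' 0.2;  python3 -m crank '[{"x":0,"y":0,"z":-0.03,"twist":0},{"x":0,"y":0,"z":-0.1,"twist":0},{"x":0,"y":0,"z":-0.2,"twist":0},{"x":0,"y":0,"z":-0.3,"twist":0},{"x":0,"y":0,"z":-0.4,"twist":0},{"x":0,"y":0,"z":-0.5,"twist":0},{"x":0,"y":0,"z":-0.52,"twist":0},{"x":0,"y":0,"z":-0.52,"twist":0}]'; python3 -c "
from h import *
i,K,T=cam('side'); crop(i,230,130,350,250,5,'pics/side7.png')
go((470,-70,270),-1.536)
"
```

```text
t: 11.5
tool_pos: [511.9, 289.9, 9.4]
eef_rot: [-0.0, -0.681, 0.733, -0.0]
wrist_force: [-0.5, 0.7, 0.2]
finger_gap: 56.5
t: 12.3
tool_pos: [512.9, 290.4, 274.0]
eef_rot: [0.004, -0.681, 0.733, -0.001]
wrist_force: [0.2, 0.2, -0.3]
finger_gap: 56.3
t 12.35 tcp [512.  290.  270.6] xang -1.6443 tilt z [ 0.002  0.001 -1.   ] F [-0.4 -0.6  0.1] gap 56.3 j [ 0.42  0.17  1.15 -0.    1.82  2.06]
(470, -70, 270) row {'x': np.float64(0.724), 'y': np.float64(0.031), 'z': np.float64(0.0), 'twist': np.float64(-0.103)}
```

View pics/side7.png

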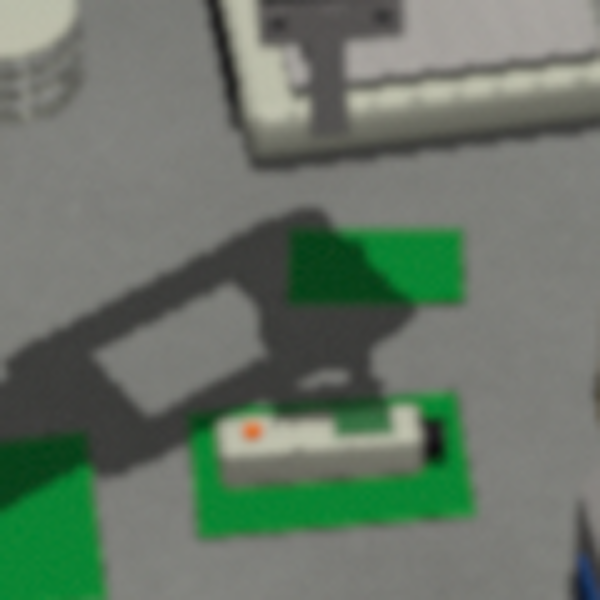

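Side crop: the thermometer lies on the mat with its display and button up (button about (280,216)). Next is the tap.

```bash
python3 -m crank '[{"x":0.05,"y":0,"z":0,"twist":-0.05},{"x":0.72,"y":0.031,"z":0,"twist":-0.103},{"x":0.72,"y":0.031,"z":0,"twist":-0.103},{"x":0.72,"y":0.031,"z":0,"twist":-0.103},{"x":0.72,"y":0.031,"z":0,"twist":-0.103},{"x":0.72,"y":0.031,"z":0,"twist":-0.103},{"x":0.72,"y":0.031,"z":0,"twist":-0.103},{"x":0.724,"y":0.031,"z":0,"twist":-0.103},{"x":0.724,"y":0.031,"z":0,"twist":-0.103},{"x":0.724,"y":0.031,"z":0,"twist":-0.103}]' -0.4 20; python3 -c "
from h import *
go((508,-74,182),-1.536)
"
```

```text
t: 13.35
tool_pos: [468.8, -70.1, 266.9]
eef_rot: [0.001, 0.718, -0.696, -0.002]
wrist_force: [0.7, 0.5, 0.3]
finger_gap: 28.2
t 13.35 tcp [468.8 -70.1 266.9] xang -1.5386 tilt z [-0.005  0.002 -1.   ] F [0.7 0.5 0.3] gap 28.2 j [-0.27 -0.08  1.42  0.    1.81  1.27]
(508, -74, 182) row {'x': np.float64(0.011), 'y': np.float64(-0.079), 'z': np.float64(0.169), 'twist': np.float64(-0.002)}
```

```bash
python3 -m crank '[{"x":0.006,"y":-0.04,"z":0.05,"twist":-0.002},{"x":0.008,"y":-0.075,"z":0.12,"twist":-0.002},{"x":0.008,"y":-0.075,"z":0.176,"twist":-0.002},{"x":0.008,"y":-0.075,"z":0.176,"twist":-0.002},{"x":0.008,"y":-0.075,"z":0.176,"twist":-0.002},{"x":0.008,"y":-0.075,"z":0.176,"twist":-0.002}]'; python3 -c "
from h import *
go((534,-73,182),-1.536)
i,K,T=cam('side'); crop(i,270,190,410,310,5,'pics/side8.png')
i,K,T=cam('top'); crop(i,310,150,430,260,5,'pics/top8.png')
"
```

```text
t: 13.95
tool_pos: [508.3, -72.0, 183.4]
eef_rot: [-0.001, 0.72, -0.694, 0.001]
wrist_force: [-0.0, 0.2, 0.0]
finger_gap: 28.1
t 13.95 tcp [508.3 -72.  183.4] xang -1.5331 tilt z [ 0.003 -0.001 -1.   ] F [-0.   0.2  0. ] gap 28.1 j [-0.25  0.01  1.5   0.    1.63  1.28]
(534, -73, 182) row {'x': np.float64(0.004), 'y': np.float64(-0.051), 'z': np.float64(0.003), 'twist': np.float64(0.003)}
```

View pics/side8.png

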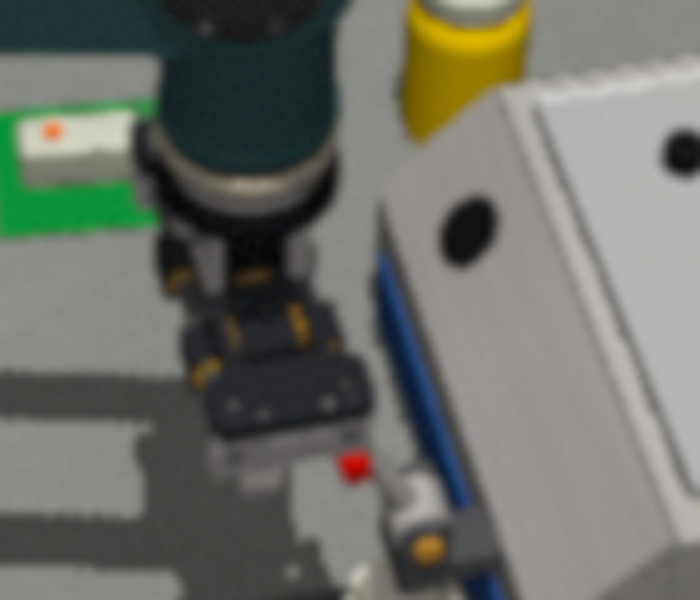

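View pics/top8.png

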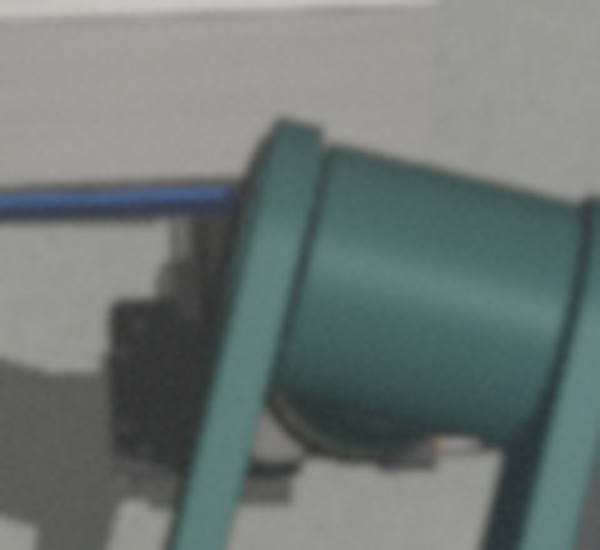

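The -y finger at side (322,286) is just behind the red bar, whose visible end is at (341,283). Approaching to contact.

```bash
python3 -m crank '[{"x":0.002,"y":-0.03,"z":0,"twist":0},{"x":0.002,"y":-0.05,"z":0,"twist":0},{"x":0.002,"y":-0.06,"z":0,"twist":0},{"x":0.002,"y":-0.07,"z":0,"twist":0},{"x":0.002,"y":-0.08,"z":0,"twist":0},{"x":0.002,"y":-0.08,"z":0,"twist":0}]'; python3 -c "
from h import *
go((590,-70,182),-1.536)"
```

```text
t: 14.65
tool_pos: [546.7, -72.5, 182.4]
eef_rot: [0.001, 0.72, -0.694, -0.001]
wrist_force: [-5.2, -0.1, 3.2]
finger_gap: 28.0
t 14.65 tcp [546.7 -72.5 182.4] xang -1.5347 tilt z [-0.002 -0.001 -1.   ] F [-5.2 -0.1  3.2] gap 28.0 j [-0.23  0.1   1.41 -0.    1.64  1.3 ]
(590, -70, 182) row {'x': np.float64(-0.002), 'y': np.float64(-0.087), 'z': np.float64(0.001), 'twist': np.float64(0.001)}
```

```bash
python3 -m crank '[{"x":-0.001,"y":-0.02,"z":0,"twist":0},{"x":-0.001,"y":-0.04,"z":0,"twist":0},{"x":-0.001,"y":-0.06,"z":0,"twist":0},{"x":-0.002,"y":-0.08,"z":0,"twist":0},{"x":-0.002,"y":-0.09,"z":0,"twist":0},{"x":-0.002,"y":-0.09,"z":0,"twist":0}]'; python3 -c "
from h import *
go((608,-70,182),-1.536)
i,K,T=cam('side'); crop(i,270,190,410,310,5,'pics/side9.png')"
```

```text
t: 15.25
tool_pos: [591.5, -70.2, 181.9]
eef_rot: [0.001, 0.72, -0.694, -0.001]
wrist_force: [-6.0, -1.0, 3.3]
finger_gap: 28.3
t 15.25 tcp [591.5 -70.2 181.9] xang -1.5351 tilt z [-0.003 -0.001 -1.   ] F [-6.  -1.   3.3] gap 28.3 j [-0.21  0.2   1.29 -0.    1.65  1.32]
(608, -70, 182) row {'x': np.float64(0.001), 'y': np.float64(-0.033), 'z': np.float64(-0.0), 'twist': np.float64(0.001)}
```

View pics/side9.png

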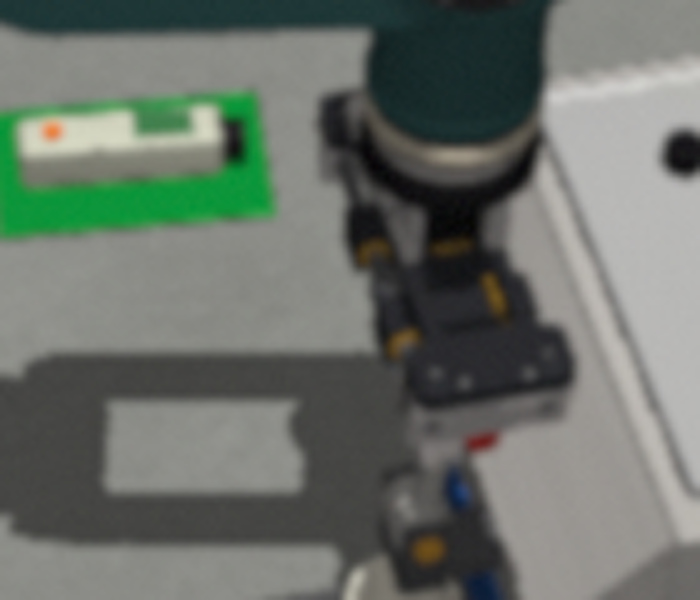

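The red bar, at side (366,278), is moving ahead of the finger. Now I'll creep to the stop and watch the force.

```bash
python3 -m crank '[{"x":0,"y":-0.01,"z":0,"twist":0},{"x":0,"y":-0.02,"z":0,"twist":0},{"x":0,"y":-0.026,"z":0,"twist":0},{"x":0,"y":-0.026,"z":0,"twist":0}]'; python3 -m crank '[{"x":0,"y":-0.006,"z":0,"twist":0},{"x":0,"y":-0.006,"z":0,"twist":0},{"x":0,"y":-0.006,"z":0,"twist":0}]';python3 -m crank '[{"x":0,"y":-0.006,"z":0,"twist":0},{"x":0,"y":-0.006,"z":0,"twist":0},{"x":0,"y":-0.006,"z":0,"twist":0}]'
```

```text
t: 15.7
tool_pos: [602.7, -69.8, 179.9]
eef_rot: [0.003, 0.719, -0.694, -0.003]
wrist_force: [-6.9, -2.0, -0.4]
finger_gap: 27.9
t: 16.0
tool_pos: [604.9, -69.7, 179.4]
eef_rot: [0.004, 0.719, -0.694, -0.003]
wrist_force: [-9.1, -2.5, -2.5]
finger_gap: 28.1
t: 16.3
tool_pos: [607.3, -69.6, 178.6]
eef_rot: [0.004, 0.719, -0.695, -0.004]
wrist_force: [-8.5, -3.3, -3.4]
finger_gap: 28.2
```

```bash
python3 -m crank '[{"x":0,"y":-0.006,"z":0,"twist":0},{"x":0,"y":-0.006,"z":0,"twist":0},{"x":0,"y":-0.006,"z":0,"twist":0}]';python3 -m crank '[{"x":0,"y":-0.006,"z":0,"twist":0},{"x":0,"y":-0.006,"z":0,"twist":0},{"x":0,"y":-0.006,"z":0,"twist":0}]'; python3 -c "
from h import *
go((608,-70,182),-1.536)
i,K,T=cam('side'); crop(i,310,190,450,310,5,'pics/side10.png')
i,K,T=cam('top'); crop(i,310,120,430,250,4.5,'pics/top10.png')"
```

```text
t: 16.6
tool_pos: [608.1, -69.6, 178.5]
eef_rot: [0.006, 0.719, -0.695, -0.006]
wrist_force: [-14.8, -2.1, -1.2]
finger_gap: 28.3
t: 16.9
tool_pos: [608.2, -69.6, 178.4]
eef_rot: [0.008, 0.719, -0.695, -0.008]
wrist_force: [-21.4, -2.2, 2.0]
finger_gap: 28.3
t 16.9 tcp [608.2 -69.6 178.4] xang -1.5364 tilt z [-0.024 -0.    -1.   ] F [-21.4  -2.2   2. ] gap 28.3 j [-0.2   0.25  1.24 -0.01  1.68  1.33]
(608, -70, 182) row {'x': np.float64(0.001), 'y': np.float64(0.001), 'z': np.float64(-0.007), 'twist': np.float64(-0.0)}
```

View pics/side10.png

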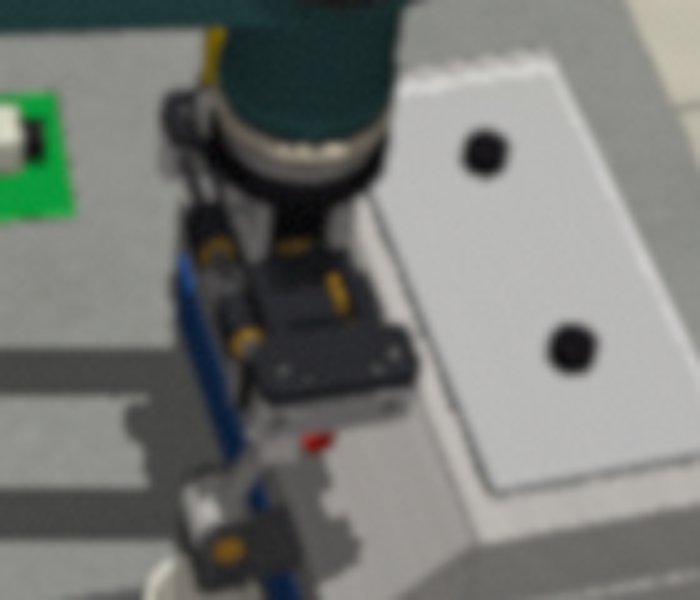

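View pics/top10.png

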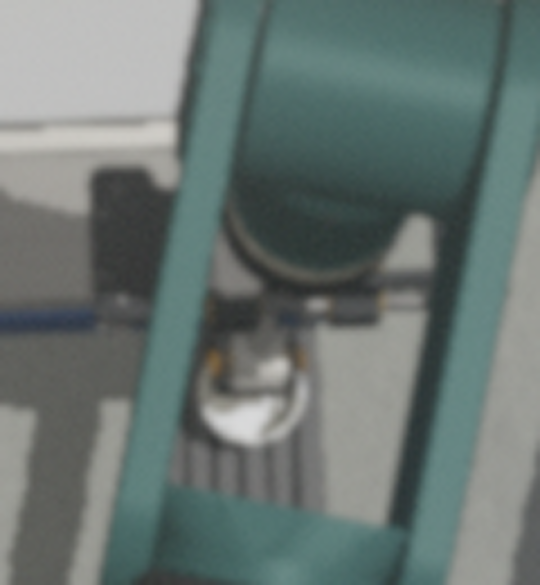

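The force rises from 8.5 to 21 N while the TCP stays at x=608.2, which suggests the stop. I'll check the bar's position against the expected stop geometry.

```bash
python3 - <<'E'
from h import *
img,K,T=cam("side")
h=cv2.cvtColor(cv2.resize(img[265:295,360:390],None,fx=4,fy=4,interpolation=cv2.INTER_CUBIC),cv2.COLOR_RGB2HSV)
m=cv2.bitwise_or(cv2.inRange(h,(0,130,70),(6,255,255)),cv2.inRange(h,(174,130,70),(180,255,255)))
ys,xs=np.nonzero(m); f=lambda x,y:(np.round(x/4-.375+360,1),np.round(y/4-.375+265,1))
print("visible",f(xs.min(),ys.min()),f(xs.max(),ys.max()),"cen",f(xs.mean(),ys.mean()))
piv=np.array([552.6+39.1,-72.2+1.4,120.])
for a in(.70,.75,.80,.85):
    l=a-.45; e=90*np.sin(l); c=piv+[e,e*.035,90*np.cos(l)-0]
    for off in(-32,-27): P=c+np.array([-.035*off,off,0]); print(a,off,proj(K,T,P).round(1),end=" ")
    print(c.round(1))
crop(img,340,250,410,310,10,"pics/side11.png")
s,_=st(); print(s["t"],s["tool_pos"].round(1),s["wrist_force"].round(1))
E
```

```text
visible (np.float64(370.6), np.float64(276.6)) (np.float64(375.1), np.float64(279.6)) cen (np.float64(372.8), np.float64(278.0))
0.7 -32 [367.1 278.5] 0.7 -27 [366.5 276.8] [614.  -70.  207.2]
0.75 -32 [369.  278.6] 0.75 -27 [368.4 276.8] [618.3 -69.9 206. ]
0.8 -32 [370.8 278.6] 0.8 -27 [370.2 276.9] [622.6 -69.7 204.5]
0.85 -32 [372.5 278.8] 0.85 -27 [371.9 277.1] [626.7 -69.6 202.9]
17.05 [608.2 -69.6 178.4] [-21.5  -2.5   1.5]
```

View pics/side11.png

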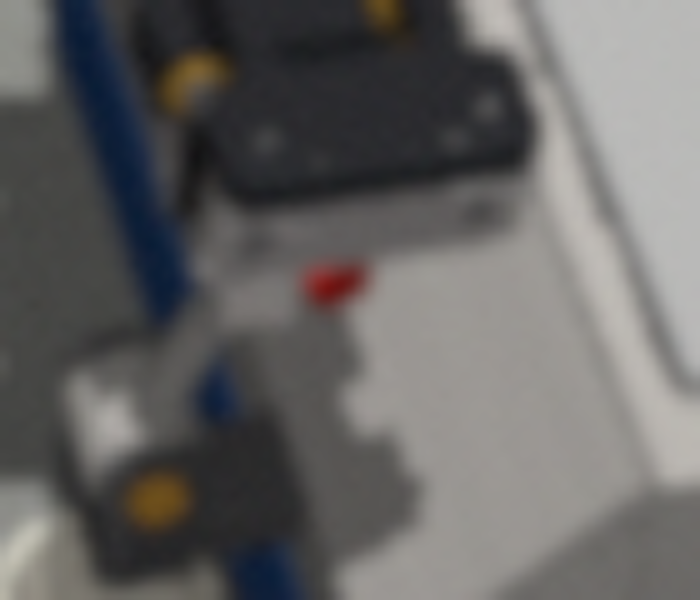

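The bar end at (372.8,278) matches angle 0.85, where (372.5,278.8) is expected. One last full view of the thermometer and bystanders before handing in.

```bash
python3 -m crank '[{"x":0,"y":0,"z":0,"twist":0},{"x":0,"y":0,"z":0,"twist":0},{"x":0,"y":0,"z":0,"twist":0},{"x":0,"y":0,"z":0,"twist":0},{"x":0,"y":0,"z":0,"twist":0}]'; python3 -c "
from h import *
a=cam('side')[0];b=cam('top')[0]
crop(a,220,150,480,440,2,'pics/s12.png');crop(b,120,80,520,300,2,'pics/t12.png')"
```

```text
t: 17.55
tool_pos: [608.2, -69.5, 178.4]
eef_rot: [0.008, 0.719, -0.695, -0.008]
wrist_force: [-21.4, -2.4, 0.7]
finger_gap: 28.3
```

View pics/s12.png

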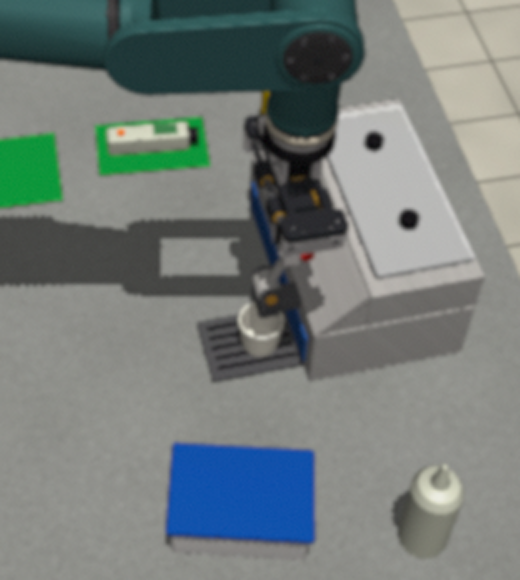

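View pics/t12.png

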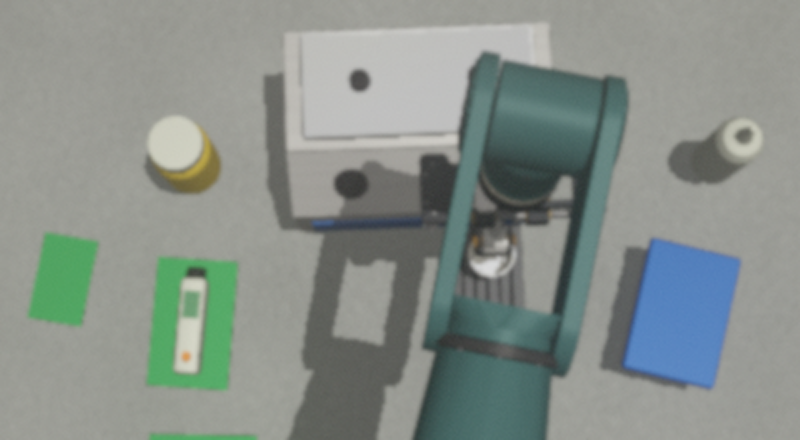

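The thermometer lies display-up on the medium mat at top (215,240). The jar, bottle, box and cup are unmoved, and the tap is held at its stop.

```bash
python3 -c "
from rig import arm
print(arm.hand_in()); s=arm.observe(); print(s['t'],s['tool_pos'],s['wrist_force'])"
```

```text
the job is handed in; nothing more can be done
None
the job is handed in; nothing more can be done
```

The job is done and handed in at about 17.7 s, with the fingers still holding the tap arm at its stop.

- **Aiming:** I picked the thermometer up from the medium mat and held its nose about 77 mm from the black spot for roughly 2 s. The beam passed within about 2 mm of the spot's centre, as far as the cameras can tell.
- **Laying back:** I set it down on the same mat; the last pictures show it flat, display up.
- **Tap arm:** I pushed the red handle forward with the open fingers straddling its stem until it met the stop. The tool then stayed at x = 608 mm while the push rose from 8.5 to a steady 21 N. The handle's end appears at (372.8, 278.0) px, and (372.5, 278.8) px is expected at 0.85 rad.
- **Bystanders:** In the last pictures the cup, jar, squeeze bottle and food box look unmoved; I judged this by eye and did not measure it.

**What failed or disagreed:**
- One move call was refused because its rows had no `twist`; nothing moved, and I sent it again.
- The two cameras disagreed by about 4–5 mm, so I used the midpoint.
- The tool sagged about 3 mm and tilted about 0.02 rad under the push at the stop.

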